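Stand the bare vase in the ring on the banding wheel

TASK

The unglazed terracotta bud vase on the wooden ware board is next for decorating: lift it out and stand it upright in the white plaster ring on top of the banding wheel, then let go. Its bottom is round, so it must sit in the ring, and it is brittle, so set it down gently without dropping it. Leave the blue and the white glazed vases standing in the board.

Things in the scene. Friction and masses are not known exactly. Their poses are not given: they have to be found in the camera images.
- vase_bare_center (a point): Vase to move: matt orange-brown, 110 mm tall, 180 g, upright, sunk 9 mm in one of the board's three 44 mm holes (row within 0.3 rad of world y). From its lowest point up: ball 64 mm across (centre 32 up), neck 24 mm across from 70 to 103, lip 33 mm across. Point on its axis 55 mm up, z along the neck; grip the neck 32 mm above it. Yaw is of no account.
- vase_blue_center (a point): Glossy blue vase, same shape and size, stands in another hole of the board (100 x 300 x 22 mm, wood, holes 100 mm apart, vases in any order); point on its axis 55 mm above its lowest point, z up. It stays.
- vase_white_center (a point): Glossy white vase, same shape and size, in the board's remaining hole; point on its axis 55 mm above its lowest point, z up. It stays.
- ring_rim (a point): Centre of the top rim of the white plaster ring (72 mm across, opening 44 mm, 25 mm high), fixed on the middle of the banding wheel, a grey metal disc 200 mm across that does not turn; rim 95 mm above the table. z up. A seated vase's 55 mm point is 46 mm above this point. A loose cream ring on the table is not it.

How it is judged:
At the end, for the whole second after the job is handed in: The terracotta vase rests in the ring on the banding wheel: its 55 mm point within 15 mm of the ring's axis and 36 to 56 mm above the rim, upright within 12 degrees, released and at rest. The blue and white vases are within 20 mm of where they started and upright within 15 degrees (horizontal distance between vase_bare_center and ring_rim below 0.015 m and z of vase_bare_center in the frame of ring_rim between 0.036 and 0.056 m and angle between vase_bare_center's own z axis and vertical below 0.21 rad and linear speed of vase_bare below 0.03 m/s and contact force between vase_bare and wheel above 0.3 N and distance of each of vase_blue_center, vase_white_center from where it was at the start of the episode below 0.02 m and angle between each of vase_blue_center, vase_white_center's own z axis and vertical below 0.26 rad); the robot touches nothing.
It fails at once if the terracotta vase falls: let go more than about 20 mm above its seat (over 0.55 m/s with no finger on it) (linear speed of vase_bare above 0.55 m/s and contact force between vase_bare and the fingers below 0.05 N).
It fails at once if the terracotta vase is banged or pressed onto the ring or wheel (over 40 N) (contact force between vase_bare and wheel above 40 N).
It fails at once if a glazed vase is knocked over or taken out of the board (angle between any of vase_blue_center, vase_white_center's own z axis and vertical above 0.7 rad or distance of any of vase_blue_center, vase_white_center from where it was at the start of the episode above 0.05 m).
It also fails if it takes over 45 s, if anything falls off the work surface, if the arm or the gripper's body presses on something with over 40 N, if the wrist force passes 120 N, or if a joint passes its speed limit or range.

ROBOT

A 6-joint arm with a two-finger parallel gripper is mounted at the origin on the work surface. World frame = base frame: x ahead of the robot, y to its left, z up, the work surface at z = 0. Lengths are in m, angles in rad, forces in N, time in s.
With the tool pointing down it reaches from about 0.35 to 0.85 m from the base axis. Payload 8.1 kg.
Tool frame: the origin (TCP) lies at the very end of the fingers, on their centre line; the grasp point (between the pads) lies 19 mm behind it (robot.pinch_z is the distance from the TCP to the grasp point, in m); x points along the fingers, z is the direction in which the jaws open and shut, and the axes are right-handed (so a half turn about x gives the same grasp; the last joint's range is limited). The gripper opens to 93 mm and grips with 3 to 60 N. Pads are 15 mm wide; open, the fingers measure 128 mm over their backs; the gripper's body (75 mm by 188 mm) begins 65 mm behind the grasp point.
Start: joints at [1.026, 0.13, 1.488, -0, 1.523, -0.085], TCP at [0.266, 0.538, 0.219] pointing down, gripper open.
Joint ranges: [-2.96, 2.96], [-0.89, 2.26], [0.02, 2.5], [-1.34, 4.48], [0, 2.73], [-2.66, 2.66]. Speed limits (rad/s): [2.39, 2.39, 2.79, 3.14, 3.14, 3.14].

INTERFACE

Orientations are given as a rotation vector (axis times angle).
In Python, from plant import robot, optics, ticket gives the robot as it stands.
- The arm moves only by the tool jog_arm, never from a script. Its argument "targets" is a list of rows, each a list of 7 numbers: the shift along the tool's x, y, z in cm, then the turn, a rotation vector about the tool's x, y, z in degrees, then the closure, from 0 (fully open) to 1 (shut). In form: [[dx, dy, dz, ax, ay, az, grip], ...]. A call has 1 to 5 rows; each row is the pose to reach, as a shift and turn from the pose measured when the call began, along the tool's axes at that moment; what a row does not reach only later rows make up. A row lasts 1/8 s, in which the tool goes at most 62.5 mm and 10.7 degrees, less where a joint would pass 70% of its speed; a pose out of reach is approached as far as the arm can. A call with a gripper value outside its range is refused whole. The fingers move at their own pace and stop on an object; "squeeze" is the grip in N (left out, the last holds). Time passes only in rows, so rows that repeat a pose let the fingers close. It gives the time, the measured TCP pose, the force and the opening at its end, in the units of the state.
- robot.read_state(): the state, without advancing time (a new reading comes with each control period).
- optics.read_camera(name): name is "scene" or "top" or "wrist"; returns a dict with "frame" (420x560x3 uint8, red, green, blue), "vertical_fov" (degrees; the focal length in pixels is half the picture's height over the tangent of half this angle, whatever the lens; pixels are square), "cx", "cy" (the principal point, pixels), "k1" (the pictures are not rectified: a ray, as slopes to the right and down, at radius r is drawn at 1 + k1 r^2 times it, then the intrinsics apply), "R" (3x3) and "t" (3): a world point X has camera coordinates R X + t. Camera axes: x right, y down, z forward; pixel columns grow to the right and rows downward; lengths in m; the calibration is good to about 2 mm. A picture is of the moment at which its call begins. There is no depth.
- ticket.close_job(): hands the job in, once; it reports no verdict.
The state is a dict: "t": time; "q": joint angles; "dq": joint speeds; "joint_torque": joint torques, N m; "tool_pos": TCP position; "orientation": TCP orientation; "force": force on the tool from outside, world axes, zero at the start; "wrist_torque": the same for the moment, N m; "opening": finger opening in m.
Only numpy, scipy, OpenCV 4.12 (cv2) and the standard library are available. Lean on these libraries where they do the work, as an engineer would, in place of code of your own. Each camera call takes 0.05 s, during which the arm holds its last target.

## Working session

There is one attempt and no reset: what is moved stays moved. The work goes in short steps, Python scripts to look and compute and a tool call to move; the robot and the scene stay as the last step left them, time stands still between calls to the robot, and variables do not carry over. Pictures are saved under pics/ and viewed, and the job is handed in when it is done.

Besides the shell and the picture viewer there is one more tool, called after "Emit:" as name(argument=value, ...) on one line, values as JSON. jog_arm: Moves the arm, as the interface text tells. Its arguments: {"type":"object","properties":{"targets":{"type":"array"},"squeeze":{"type":"number"}},"required":["targets"]}

```bash
mkdir -p pics; ls; python3 - <<'E'
from plant import robot, optics, ticket
import cv2,numpy as np
s=robot.read_state();print({k:np.round(v,4).tolist() for k,v in s.items()})
for n in ["scene","top","wrist"]:
    d=optics.read_camera(n);cv2.imwrite(f"pics/{n}0.png",d["frame"][:,:,::-1])
    print(n,d["vertical_fov"],d["cx"],d["cy"],d["k1"],np.round(d["R"],3).tolist(),np.round(d["t"],3))
E
```

```text
pics
{'t': 0.0, 'q': [1.0256, 0.1311, 1.4893, -0.0, 1.523, -0.0854], 'dq': [0.0002, -0.001, 0.0001, -0.0011, 0.0002, 0.0007], 'joint_torque': [0.002, -55.9824, -49.1783, 0.0767, 0.0351, -0.0001], 'tool_pos': [0.2659, 0.5372, 0.2176], 'orientation': [-0.8651, 1.394, 0.8637], 'force': [-0.1306, 0.3616, -0.7411], 'wrist_torque': [0.0402, -0.0174, -0.0235], 'opening': 0.0932}
scene 51.13424875673465 271.40561259988436 223.38327339608446 0.03642074732464733 [[0.169, 0.985, -0.016], [0.578, -0.112, -0.808], [-0.798, 0.128, -0.589]] [-0.09  -0.202  1.42 ]
top 53.584878238503286 280.8939756815404 213.02775609518406 -0.09644945675756522 [[0.031, -0.999, 0.037], [-0.983, -0.037, -0.18], [0.181, -0.031, -0.983]] [-0.033  0.552  0.792]
wrist 64.53931952524388 277.61132313308354 206.94644549587036 -0.035457326518592985 [[0.444, 0.896, -0.002], [0.86, -0.425, 0.282], [0.252, -0.127, -0.959]] [-0.599 -0.033  0.392]
```

View pics/scene0.png

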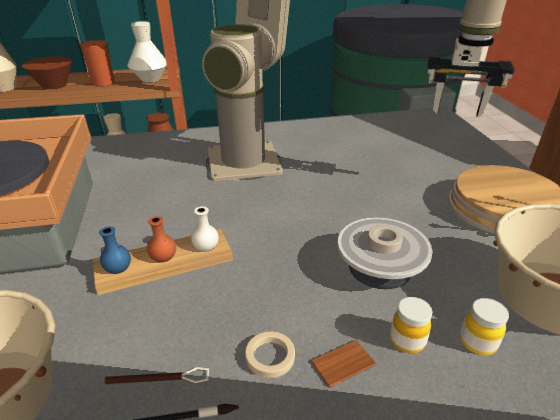

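View pics/top0.png

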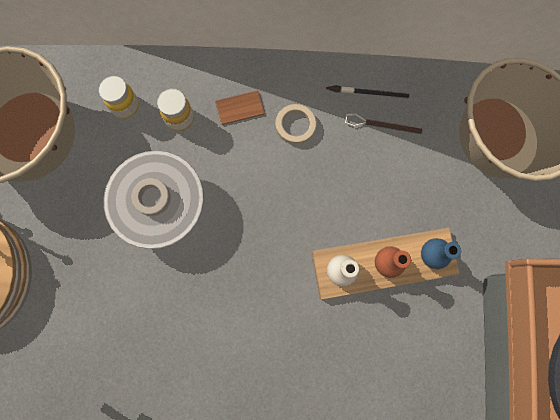

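View pics/wrist0.png

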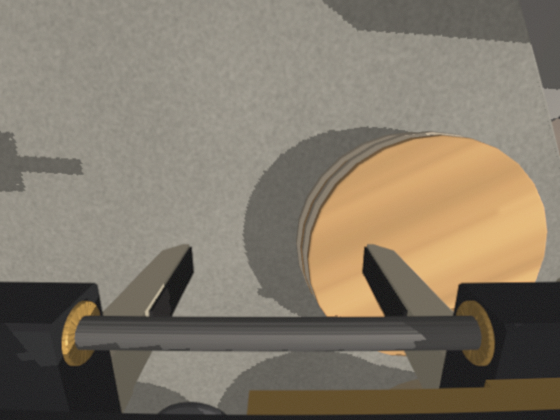

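The middle vase is the terracotta one, with its lip at about (156,222) in scene and (402,260) in top. The wheel ring is at about (385,238) in scene and (150,196) in top. The loose cream ring is at (270,354) in scene and (295,123) in top. I'll measure with masks next.

```bash
cat > h.py <<'E'
import numpy as np,cv2
from plant import robot,optics,ticket
def ray(d,uv):
    f=d["frame"].shape[0]/2/np.tan(np.radians(d["vertical_fov"])/2)
    K=np.array([[f,0,d["cx"]],[0,f,d["cy"]],[0,0,1]])
    p=cv2.undistortPoints(np.array([[uv]],float),K,np.array([d["k1"],0,0,0.]))[0,0]
    R=np.array(d["R"]);t=np.array(d["t"]);v=R.T@np.array([p[0],p[1],1]);return -R.T@t,v/np.linalg.norm(v)
def tri(rs):
    A=sum(np.eye(3)-np.outer(v,v) for c,v in rs);b=sum((np.eye(3)-np.outer(v,v))@c for c,v in rs)
    X=np.linalg.solve(A,b);return X,[np.linalg.norm((np.eye(3)-np.outer(v,v))@(X-c)) for c,v in rs]
def plane(r,z):
    c,v=r;return c+v*(z-c[2])/v[2]
def proj(d,X):
    f=d["frame"].shape[0]/2/np.tan(np.radians(d["vertical_fov"])/2)
    K=np.array([[f,0,d["cx"]],[0,f,d["cy"]],[0,0,1]])
    return cv2.projectPoints(np.array([X],float).reshape(-1,1,3),cv2.Rodrigues(np.array(d["R"]))[0],np.array(d["t"],float),K,np.array([d["k1"],0,0,0.]))[0].reshape(-1,2)
E
python3 - <<'E'
import cv2,numpy as np
a=cv2.imread("pics/scene0.png");b=cv2.imread("pics/top0.png")
def z(im,x,y,w,h,k): return cv2.resize(im[y:y+h,x:x+w],None,fx=k,fy=k,interpolation=cv2.INTER_NEAREST)
cv2.imwrite("pics/z1.png",np.vstack([z(a,90,195,140,100,5)]))
cv2.imwrite("pics/z2.png",z(b,310,225,160,80,5))
cv2.imwrite("pics/z3.png",np.hstack([z(a,330,210,110,80,5)[:, :550],]))
cv2.imwrite("pics/z4.png",z(b,100,150,110,100,5))
E
```

```text
(no output)
```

View pics/z1.png

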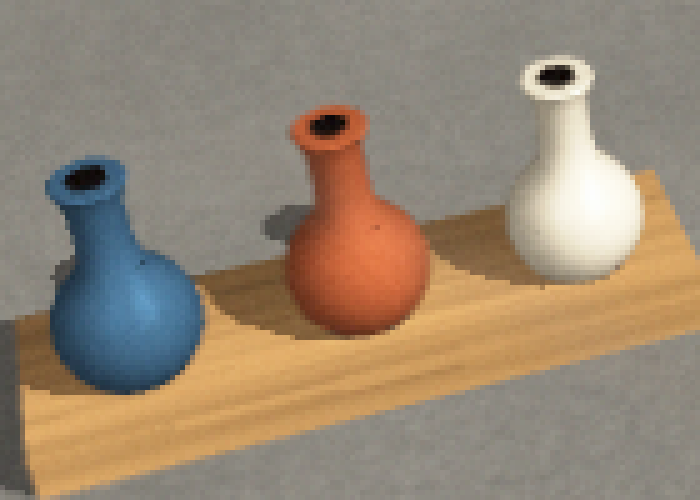

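View pics/z2.png

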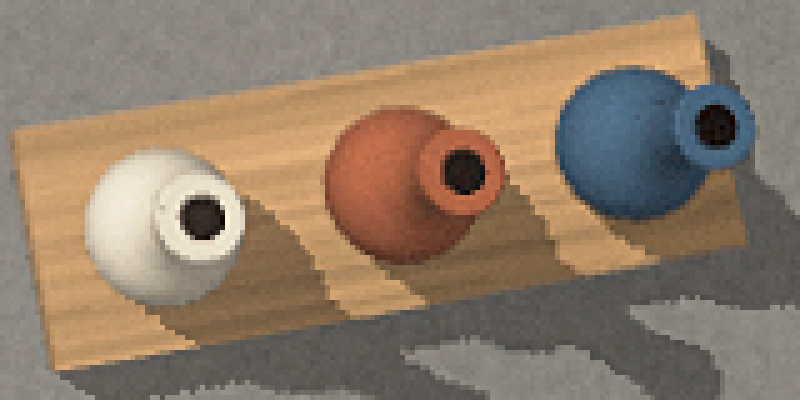

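View pics/z3.png

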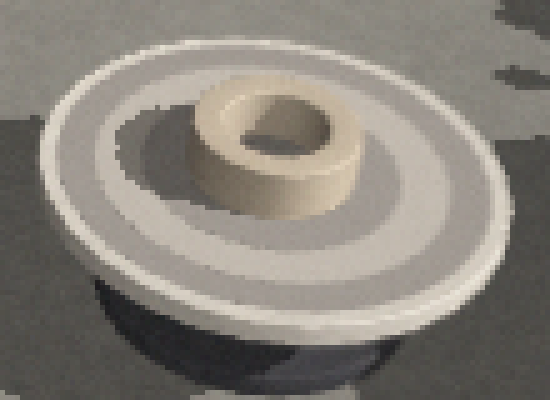

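View pics/z4.png

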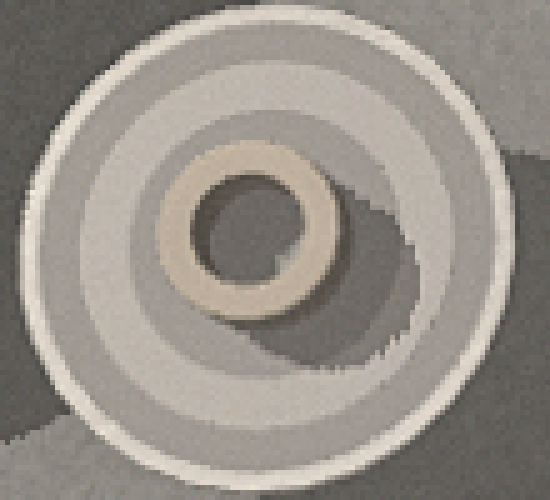

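The crops are clear. Vase mouths, as dark dots: terracotta at about (155.8,220) scene and (403,259.5) top. The ring's rim is at about (386,235) scene and (150,196) top.

```bash
cat > m.py <<'E'
from h import *
D={n:optics.read_camera(n) for n in("scene","top")}
def hole(im,u,v,w=9):
    g=im[v-w:v+w+1,u-w:u+w+1].max(2).astype(int)
    m=(g<60).astype(np.uint8); n,l,s,c=cv2.connectedComponentsWithStats(m)
    i=1+np.argmin([np.hypot(*(c[k]-w))-s[k,4]*.1 for k in range(1,n)]);return c[i]+[u-w,v-w],s[i]
P={"bare":((156,220),(403,259)),"blue":((107,231),(453,250)),"white":((201,210),(350,268))}
for k,(a,b) in P.items():
    pa,sa=hole(D["scene"]["frame"],*a);pb,sb=hole(D["top"]["frame"],*b)
    X,e=tri([ray(D["scene"],pa),ray(D["top"],pb)])
    print(k,pa.round(1),sa[4],pb.round(1),sb[4],X.round(4),np.round(e,4))
def sat(im):
    return cv2.cvtColor(im,cv2.COLOR_RGB2HSV)
for n,(u,v) in {"scene":(386,240),"top":(150,196)}.items():
    im=D[n]["frame"];h=sat(cv2.GaussianBlur(im,(3,3),0))
    c=h[v-24:v+25,u-24:u+25]
    m=(c[:,:,1]>48).astype(np.uint8)*255
    if n=="scene": print(np.array2string(c[::3,::3,1],max_line_width=200));print(np.array2string(c[::3,::3,2],max_line_width=200))
    cv2.imwrite(f"pics/m_{n}.png",cv2.resize(np.hstack([m,cv2.cvtColor(im[v-24:v+25,u-24:u+25],cv2.COLOR_RGB2GRAY)]),None,fx=7,fy=7,interpolation=0))
    cs,_=cv2.findContours(m,cv2.RETR_CCOMP,cv2.CHAIN_APPROX_NONE)
    for q in cs:
        if len(q)>25: 
            el=cv2.fitEllipse(q);print(n,len(q),np.array(el[0])+[u-24,v-24],el[1])
E
python3 m.py; python3 -c "
import cv2,numpy as np
cv2.imwrite('pics/mm.png',np.vstack([cv2.imread('pics/m_scene.png'),cv2.imread('pics/m_top.png')])[:,:])"
```

```text
bare [155.2 219.6] 20 [402.4 259. ] 56 [ 0.4615 -0.2396  0.1239] [0.0001 0.0001]
blue [106.7 230.2] 29 [452.6 249.7] 54 [ 0.4814 -0.3374  0.1241] [0.0001 0.0001]
white [200.6 209.8] 15 [350.4 268.3] 52 [ 0.4418 -0.1421  0.1236] [0.0003 0.0003]
[[23 21 23 21 22 20 21 23 23 21 24 22 22 22 22 20 22]
 [23 24 23 23 23 23 23 23 24 23 23 24 22 22 22 20 19]
 [24 24 24 25 23 23 24 23 25 24 22 24 25 24 24 23 22]
 [24 23 24 25 28 38 42 41 40 32 28 25 24 24 24 24 23]
 [25 26 24 40 48 47 47 48 47 51 47 42 26 24 22 24 24]
 [26 25 37 49 47 48 50 51 53 51 49 48 47 27 25 25 24]
 [24 25 41 50 47 48 49 54 52 52 53 50 47 41 25 26 26]
 [25 25 45 49 47 47 38 33 44 50 50 51 49 45 24 25 24]
 [22 20 49 51 49 49 48 38 33 35 49 48 48 44 25 25 25]
 [22 22 42 52 53 52 50 48 47 47 48 49 46 39 24 22 26]
 [22 22 31 50 52 54 51 52 52 50 49 48 46 33 22 24 25]
 [23 20 23 32 52 51 52 52 51 51 50 48 44 25 24 22 26]
 [24 24 24 24 26 35 43 52 51 52 47 36 24 22 22 24 25]
 [25 26 26 24 24 24 24 22 24 24 24 24 24 24 25 25 25]
 [25 25 24 25 25 25 23 22 24 22 24 23 24 25 25 26 25]
 [24 24 26 26 24 25 25 26 24 26 25 24 25 25 25
[... 725 characters left out ...]
38 177 196 199 199 204 210 215 191 161 160 188]
 [ 93  92  91 103 112 119 125 133 153 177 187 200 210 177 160 161 181]
 [131 112 100  96 112 120 127 138 154 174 189 204 201 163 161 160 184]
 [193 168 161 149 146 123 137 142 160 178 186 176 161 159 161 167 192]
 [194 195 177 162 160 161 160 160 161 161 161 160 160 161 166 191 193]
 [185 194 193 193 187 174 163 159 161 160 161 163 169 184 194 193 193]
 [160 167 186 194 192 193 193 195 189 193 192 193 194 194 193 193 188]
 [167 161 161 161 172 186 191 193 194 193 193 194 194 192 184 168 161]]
scene 79 [379.41353035 243.68032074] (14.59900188446045, 27.524795532226562)
scene 65 [388.46809769 234.09811783] (11.319368362426758, 21.393220901489258)
```

The vase points hold up: z is about 0.124 against an expected 0.123, and spacing is about 100 mm. For the ring, I'll fit the rim's edge points and check them by overlay.

```bash
cat > m2.py <<'E'
from h import *
D={n:optics.read_camera(n) for n in("scene","top")}
# outer rim edge points read in the x5 crops
S=np.array([(195,118),(215,86),(245,76),(278,73),(310,79),(345,100),(362,128),(355,160),(205,150),(240,173),(280,180),(320,176)])/5+[330,210]-.4
im=D["top"]["frame"];h=cv2.cvtColor(cv2.GaussianBlur(im,(3,3),0),cv2.COLOR_RGB2HSV)[172:221,126:175]
m=((h[:,:,1]>37)&(h[:,:,2]>150)).astype(np.uint8)*255
cs,_=cv2.findContours(m,cv2.RETR_CCOMP,cv2.CHAIN_APPROX_NONE)
els=cv2.fitEllipse(S.astype(np.float32));print(els)
for q in cs:
    if len(q)>25: el=cv2.fitEllipse(q);t=np.array(el[0])+[126,172];print(len(q),t,el[1]);X,e=tri([ray(D["scene"],els[0]),ray(D["top"],t)]);print(X.round(4),np.round(e,4), plane(ray(D["scene"],els[0]),.095),plane(ray(D["top"],t),.095))
import sys
X=np.array(eval(sys.argv[1])) if len(sys.argv)>1 else X
a=np.linspace(0,2*np.pi,60)
out=[]
for n,(u,v) in {"scene":(386,240),"top":(150,196)}.items():
    im=D[n]["frame"][v-25:v+25,u-25:u+25,::-1];im=cv2.resize(im,None,fx=8,fy=8,interpolation=0)
    for r in(.036,.022):
        p=proj(D[n],X+np.c_[r*np.cos(a),r*np.sin(a),0*a])
        for x,y in p: cv2.circle(im,(int((x-u+25.5)*8),int((y-v+25.5)*8)),1,(0,0,255),-1)
    out.append(im)
cv2.imwrite("pics/ov.png",np.hstack(out))
E
python3 m2.py
```

```text
((385.2881774902344, 235.03131103515625), (21.377273559570312, 34.18342971801758), 97.00333404541016)
98 [149.21787834 195.57699776] (33.350059509277344, 35.5129508972168)
[0.5698 0.2424 0.0937] [0.0001 0.0001] [0.57137974 0.24172475 0.095     ] [0.56947564 0.24186419 0.095     ]
67 [149.16128159 195.35915375] (23.55437660217285, 24.481830596923828)
[0.5701 0.2423 0.094 ] [0. 0.] [0.57137974 0.24172475 0.095     ] [0.5699014  0.24201312 0.095     ]
```

View pics/ov.png

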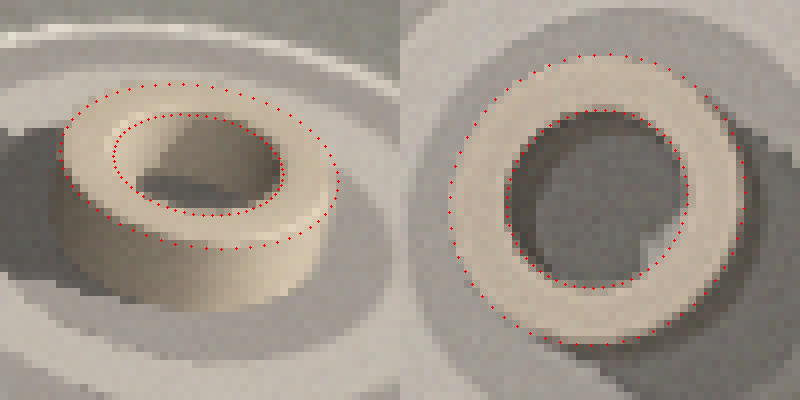

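The overlay matches the ring's edges in both views, so the ring is at (0.570,0.242,0.094). The text gives 0.095 for z, which agrees. Next I'll plan the approach with the jaws opening across the row.

```bash
cat > g.py <<'E'
from h import *
from scipy.spatial.transform import Rotation as Ro
import sys
# args: x y z(TCP) jaw-yaw deg
def go(p,yaw):
    s=robot.read_state();R=Ro.from_rotvec(s["orientation"]).as_matrix()
    print("t",round(s["t"],2),"pos",s["tool_pos"].round(4),"jaw",R[:,2].round(3),"x",R[:,0].round(3),"q",s["q"].round(2),"F",s["force"].round(2),"open",round(s["opening"],4))
    best=None
    for k in(0,180):
        a=np.radians(yaw+k);z=np.array([np.cos(a),np.sin(a),0]);x=np.array([0,0,-1.]);T=np.c_[x,np.cross(z,x),z]
        rv=Ro.from_matrix(R.T@T).as_rotvec(degrees=True)
        if best is None or np.linalg.norm(rv)<np.linalg.norm(best): best=rv
    print("shift cm",(R.T@(np.array(p)-s["tool_pos"])*100).round(2),"turn",best.round(1))
if __name__=="__main__":
    a=list(map(float,sys.argv[1:]));go(a[:3],a[3])
E
python3 g.py 0.4615 -0.2396 0.22 11.4
```

```text
t 0.35 pos [0.2662 0.5376 0.2184] jaw [ 0.444  0.896 -0.   ] x [-0. -0. -1.] q [ 1.03  0.13  1.49 -0.    1.52 -0.09] F [0.38 0.72 0.58] open 0.0928
shift cm [ -0.13 -51.99 -60.98] turn [52.3 -0.   0. ]
```

Emit:
jog_arm(targets=[[0,-4,-4.7,0,0,0,0],[0,-8,-9.4,0,0,0,0],[0,-12,-14.1,0,0,0,0],[0,-16,-18.8,0,0,0,0],[0,-20,-23.5,0,0,0,0]], squeeze=15)

```text
t: 0.98
tool_pos: [0.3412, 0.2365, 0.2187]
orientation: [-0.865, 1.392, 0.864]
force: [0.7, -0.4, 0.8]
opening: 0.0932
```

Emit:
jog_arm(targets=[[0,-4,-4.7,0,0,0,0],[0,-8,-9.4,0,0,0,0],[0,-12,-14.1,0,0,0,0],[0,-16,-18.8,0,0,0,0],[0,-20,-23.5,0,0,0,0]])

```text
t: 1.6
tool_pos: [0.4167, -0.0649, 0.2192]
orientation: [-0.865, 1.39, 0.863]
force: [0.9, 1.7, 0.8]
opening: 0.0931
```

```bash
python3 g.py 0.4615 -0.2396 0.22 11.4
```

```text
t 1.6 pos [ 0.4167 -0.0649  0.2192] jaw [0.443 0.896 0.001] x [ 0.002 -0.    -1.   ] q [-0.28 -0.38  1.95  0.    1.56 -1.39] F [0.92 1.66 0.8 ] open 0.0931
shift cm [ -0.07 -11.77 -13.67] turn [52.3  0.1  0.1]
```

Emit:
jog_arm(targets=[[0,-2.4,-2.7,10.5,0,0,0],[0,-4.8,-5.4,21,0,0,0],[0,-7.2,-8.1,31.5,0,0,0],[0,-9.6,-10.8,42,0,0,0],[0,-11.8,-13.7,52.3,0,0,0]])

```text
t: 2.22
tool_pos: [0.4619, -0.2413, 0.2194]
orientation: [-0.152, 1.563, 0.151]
force: [0.1, 0.2, 0.2]
opening: 0.0929
```

```bash
python3 g.py 0.4615 -0.2396 0.081 11.4; python3 - <<'E'
from h import *
d=optics.read_camera("wrist");cv2.imwrite("pics/w1.png",d["frame"][:,:,::-1])
print(proj(d,np.array([[.4615,-.2396,.123],[.4814,-.3374,.123],[.4418,-.1421,.123]])).round(1))
E
```

```text
t 2.23 pos [ 0.4619 -0.2413  0.2194] jaw [0.982 0.191 0.002] x [ 0.002 -0.    -1.   ] q [-0.58 -0.09  1.71  0.    1.52 -0.77] F [0.11 0.16 0.2 ] open 0.0929
shift cm [13.84  0.18 -0.04] turn [-0.4  0.1  0. ]
[[277.5 207. ]
 [278.5 311.8]
 [276.6  78.7]]
```

View pics/w1.png

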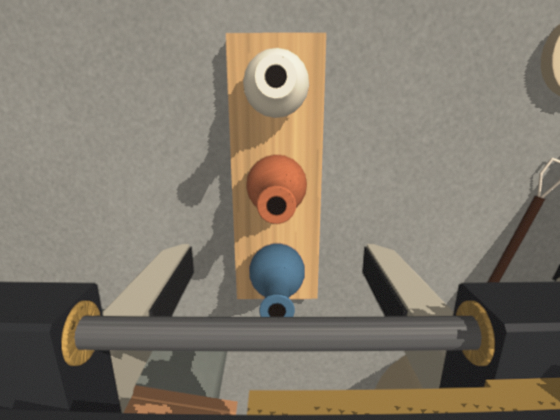

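The wrist view shows the terracotta mouth at (276.5,205) against a predicted (277.5,207), so it agrees to about 1 mm. The fingers straddle clear space. Descending.

Emit:
jog_arm(targets=[[4,0.2,0,0,0,0,0],[8,0.2,0,0,0,0,0],[11,0.2,0,0,0,0,0],[13,0.2,0,0,0,0,0],[13.7,0.2,0,0,0,0,0]])

```text
t: 2.9
tool_pos: [0.461, -0.2426, 0.0808]
orientation: [-0.144, 1.566, 0.142]
force: [-0.5, 0.8, 0.1]
opening: 0.0932
```

Emit:
jog_arm(targets=[[0,0,0,0,0,0,0.35],[0,0,0,0,0,0,0.55]])

```text
t: 3.15
tool_pos: [0.4616, -0.2429, 0.0818]
orientation: [-0.145, 1.565, 0.141]
force: [-0.2, 0.9, 0.3]
opening: 0.0773
```

```bash
python3 g.py 0.4615 -0.2396 0.082 11.4; python3 - <<'E'
from h import *
o=[]
for n,(u,v) in {"scene":(156,225),"top":(395,255)}.items():
    d=optics.read_camera(n);o.append(cv2.resize(d["frame"][v-45:v+45,u-45:u+45,::-1],(400,400),interpolation=0))
cv2.imwrite("pics/c1.png",np.hstack(o))
E
```

```text
t 3.15 pos [ 0.4616 -0.2429  0.0818] jaw [0.983 0.181 0.001] x [ 0.002 -0.002 -1.   ] q [-0.58  0.03  1.85 -0.    1.26 -0.76] F [-0.24  0.9   0.33] open 0.0773
shift cm [-0.02  0.33  0.05] turn [-0.9  0.1  0.1]
```

View pics/c1.png

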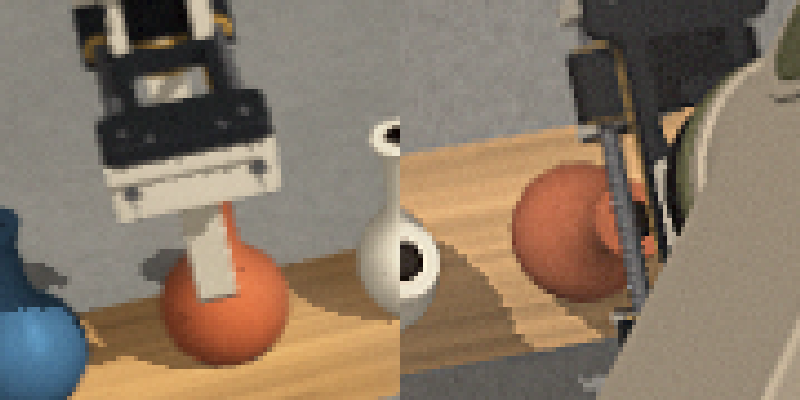

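The open fingers straddle the neck but sit about 3 mm to one side along the row. I'll correct that before closing.

Emit:
jog_arm(targets=[[0,0.35,0.05,-0.9,0,0,0.55],[0,0.4,0.05,-0.9,0,0,0.55]])

```text
t: 3.5
tool_pos: [0.4617, -0.2389, 0.0823]
orientation: [-0.158, 1.563, 0.154]
force: [0.4, 0.0, -0.7]
opening: 0.0494
```

```bash
python3 g.py 0.4615 -0.2396 0.082 11.4
```

```text
t 3.5 pos [ 0.4617 -0.2389  0.0823] jaw [0.98  0.197 0.002] x [ 0.003 -0.003 -1.   ] q [-0.58  0.02  1.86 -0.    1.26 -0.77] F [ 0.41  0.03 -0.74] open 0.0494
shift cm [ 0.03 -0.06 -0.04] turn [-0.   0.1  0.2]
```

Emit:
jog_arm(targets=[[0,-0.05,0,0,0,0,1],[0,-0.05,0,0,0,0,1],[0,-0.05,0,0,0,0,1],[0,-0.05,0,0,0,0,1],[0,-0.05,0,0,0,0,1]], squeeze=15)

```text
t: 4.12
tool_pos: [0.4619, -0.2394, 0.0824]
orientation: [-0.158, 1.563, 0.154]
force: [-0.7, 0.7, 0.3]
opening: 0.0313
```

Emit:
jog_arm(targets=[[0,0,0,0,0,0,1],[-0.5,0,0,0,0,0,1],[-1,0,0,0,0,0,1],[-1.5,0,0,0,0,0,1],[-2,0,0,0,0,0,1]])

```text
t: 4.75
tool_pos: [0.4619, -0.2394, 0.1029]
orientation: [-0.158, 1.563, 0.154]
force: [-0.8, 0.4, -1.3]
opening: 0.031
```

```bash
python3 g.py 0.4615 -0.2396 0.22 11.4; python3 - <<'E'
from h import *
o=[]
for n,(u,v) in {"scene":(156,225),"wrist":(277,240)}.items():
    d=optics.read_camera(n);w=45 if n=="scene" else 160
    o.append(cv2.resize(d["frame"][v-w:v+w,u-w:u+w,::-1],(400,400),interpolation=0))
cv2.imwrite("pics/c2.png",np.hstack(o))
E
```

```text
t 4.75 pos [ 0.4619 -0.2394  0.1029] jaw [0.98  0.197 0.002] x [ 0.003 -0.003 -1.   ] q [-0.58 -0.    1.84 -0.    1.3  -0.77] F [-0.76  0.36 -1.27] open 0.031
shift cm [-11.71  -0.05  -0.02] turn [-0.   0.1  0.2]
```

View pics/c2.png

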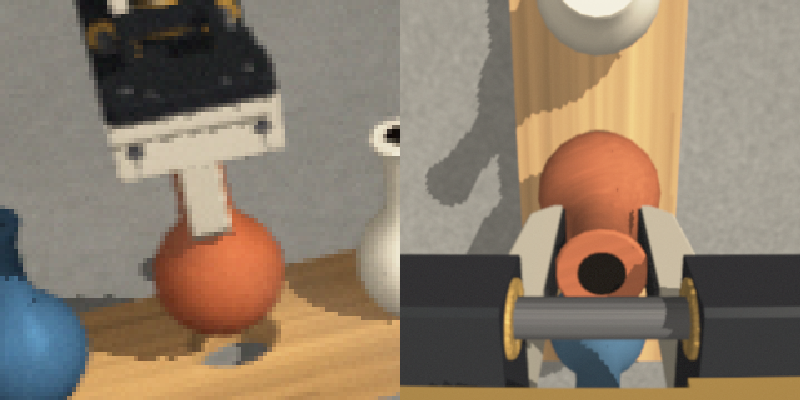

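The vase is clear of its hole (empty hole seen at about (235,353) in the crop). But the opening reads 31 mm against a 24 mm neck, so I'll check the contact more closely.

```bash
python3 - <<'E'
from h import *
d=optics.read_camera("wrist")
cv2.imwrite("pics/c3.png",cv2.resize(d["frame"][160:300,190:360,::-1],None,fx=4.7,fy=4.2,interpolation=cv2.INTER_CUBIC))
print(robot.read_state()["opening"],robot.read_state()["wrist_torque"])
E
```

```text
0.030975900216502456 [-0.01405448  0.05190672 -0.04456388]
```

View pics/c3.png

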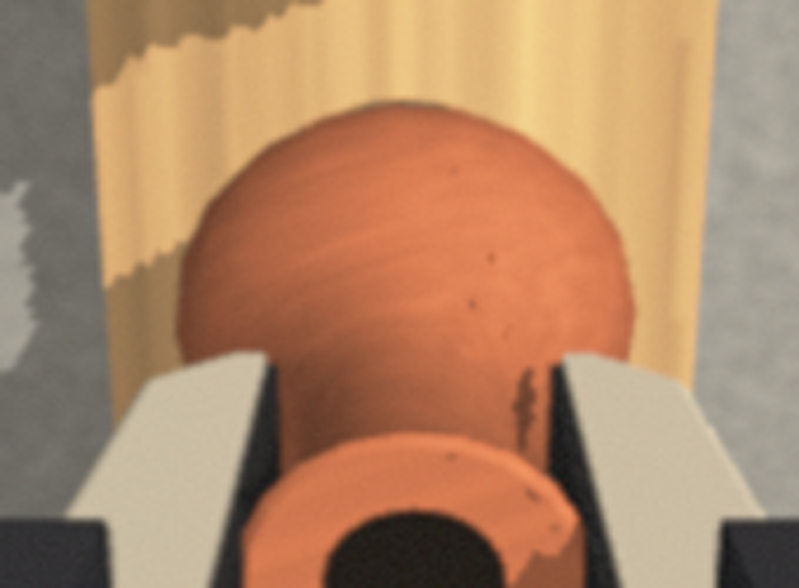

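The opening is steady at 31 mm and the pads touch at the flares under the lip and shoulder. The vase hangs straight and lifted with no slip, so I'll keep this grip. Next is lifting higher and carrying it across.

Emit:
jog_arm(targets=[[-2,0,0,0,0,0,1],[-5,0,0,0,0,0,1],[-8,0,0,0,0,0,1],[-11,0,0,0,0,0,1],[-13.5,0,0,0,0,0,1]])

```text
t: 5.52
tool_pos: [0.4617, -0.2392, 0.239]
orientation: [-0.159, 1.562, 0.153]
force: [0.5, -0.3, -1.3]
opening: 0.0309
```

```bash
python3 g.py 0.5703 0.242 0.235 11.4
```

```text
t 5.53 pos [ 0.4617 -0.2392  0.239 ] jaw [0.98  0.197 0.003] x [ 0.004 -0.003 -1.   ] q [-0.58 -0.1   1.68 -0.    1.55 -0.77] F [ 0.52 -0.26 -1.26] open 0.0309
shift cm [ 0.27 45.03 20.15] turn [-0.   0.2  0.2]
```

Emit:
jog_arm(targets=[[0,2,0.9,0,0,0,1],[0,5,2.2,0,0,0,1],[0,9,4,0,0,0,1],[0,13,5.8,0,0,0,1],[0,17,7.6,0,0,0,1]])

```text
t: 6.15
tool_pos: [0.5027, -0.0562, 0.2383]
orientation: [-0.159, 1.562, 0.153]
force: [-0.1, 1.0, -1.7]
opening: 0.0313
```

Emit:
jog_arm(targets=[[0,4,1.8,0,0,0,1],[0,8,3.6,0,0,0,1],[0,12,5.4,0,0,0,1],[0,15,6.7,0,0,0,1],[0,17,7.6,0,0,0,1]])

```text
t: 6.78
tool_pos: [0.5435, 0.1272, 0.2373]
orientation: [-0.16, 1.562, 0.154]
force: [-0.6, -0.4, -0.8]
opening: 0.0311
```

```bash
python3 g.py 0.5703 0.242 0.235 11.4
```

```text
t 6.78 pos [0.5435 0.1272 0.2373] jaw [0.98  0.198 0.002] x [ 0.003 -0.003 -1.   ] q [ 0.14  0.01  1.58 -0.    1.55 -0.06] F [-0.64 -0.41 -0.8 ] open 0.0311
shift cm [ 0.2  10.73  4.9 ] turn [0.  0.1 0.2]
```

Emit:
jog_arm(targets=[[0,3,1.4,0,0,0,1],[0,6,2.7,0,0,0,1],[0,9,4.1,0,0,0,1],[0.1,10.5,4.8,0,0,0,1],[0.2,10.75,4.9,0,0,0,1]])

```text
t: 7.4
tool_pos: [0.5701, 0.2427, 0.2345]
orientation: [-0.161, 1.563, 0.155]
force: [0.7, -0.5, -1.9]
opening: 0.0312
```

```bash
python3 g.py 0.5703 0.242 0.155 11.4;  python3 - <<'E'
from h import *
for n in("scene","top","wrist"):
    d=optics.read_camera(n);cv2.imwrite(f"pics/{n}3.png",d["frame"][:,:,::-1])
E
python3 -c "
import cv2,numpy as np
a=cv2.imread('pics/scene3.png')[130:280,300:470];b=cv2.imread('pics/top3.png')[110:260,70:240]
cv2.imwrite('pics/c4.png',cv2.resize(np.hstack([a,b]),(800,353),interpolation=0))"
```

```text
t 7.4 pos [0.5701 0.2427 0.2345] jaw [0.98  0.2   0.001] x [ 0.002 -0.004 -1.   ] q [ 0.32  0.18  1.41 -0.    1.56  0.12] F [ 0.7  -0.53 -1.88] open 0.0312
shift cm [ 7.95 -0.04 -0.  ] turn [0.1 0.1 0.2]
```

View pics/c4.png

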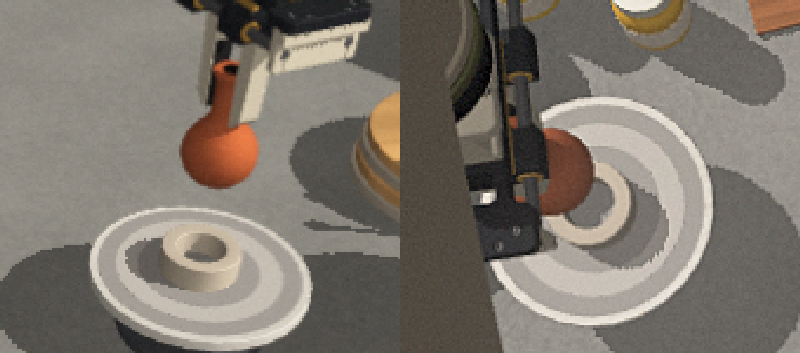

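View pics/wrist3.png

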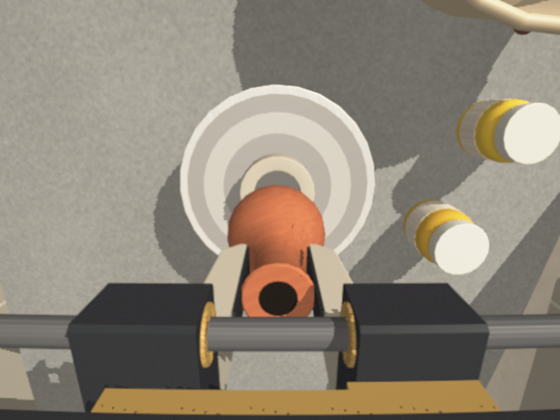

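The vase hangs upright above the ring. The ball is at about (393,193) in scene, and the wrist view shows the ring directly behind the ball. I'll triangulate the ball and the mouth to find where the vase really is relative to the TCP.

```bash
cat > b.py <<'E'
from h import *
s=robot.read_state();D={n:optics.read_camera(n) for n in("scene","wrist")}
c=s["tool_pos"];print("TCP",c.round(4))
C=c+[0,0,-.037];L=c+[0,0,.041]
rb=[];rl=[]
for n,d in D.items():
    h=cv2.cvtColor(d["frame"],cv2.COLOR_RGB2HSV);m=(((h[:,:,0]<13)|(h[:,:,0]>172))&(h[:,:,1]>110)&(h[:,:,2]>50)).astype(np.uint8)
    p=proj(d,np.array([C,L]));k,l,st,ce=cv2.connectedComponentsWithStats(m)
    i=l[int(p[0][1]),int(p[0][0])];q=max(cv2.findContours((l==i).astype(np.uint8),0,1)[0],key=len)[:,0].astype(float)
    # ball outline: contour pts on the far-from-neck side
    ax=(p[0]-p[1])/np.linalg.norm(p[0]-p[1]);sel=q[(q-p[0])@ax>(-1 if n=="scene" else 0)]
    A=np.c_[2*sel,np.ones(len(sel))];x=np.linalg.lstsq(A,(sel**2).sum(1),rcond=None)[0];r=np.sqrt(x[2]+x[0]**2+x[1]**2)
    u,v=p[1].round().astype(int);w=16 if n=="wrist" else 7
    g=d["frame"][v-w:v+w+1,u-w:u+w+1].max(2)
    n2,l2,s2,c2=cv2.connectedComponentsWithStats((g<55).astype(np.uint8));j=1+np.argmax(s2[1:,4])
    hc=c2[j]+[u-w,v-w]
    print(n,"ball pred",p[0].round(1),"fit",x[:2].round(1),"r",r.round(1),len(sel),"| mouth pred",p[1].round(1),"seen",hc.round(1),s2[j,4])
    rb.append(ray(d,x[:2]));rl.append(ray(d,hc))
for nm,r in(("ball",rb),("mouth",rl)):
    X,e=tri(r);print(nm,X.round(4),"res",np.round(e,4),"rel TCP",(X-c).round(4))
E
python3 b.py
```

```text
TCP [0.5701 0.2413 0.2348]
scene ball pred [391.9 193.9] fit [391.7 193. ] r 15.9 46 | mouth pred [398.1 158.9] seen [393.2 153.1] 18
wrist ball pred [277.7 234.7] fit [276.  232.7] r 47.4 138 | mouth pred [278.1 300.9] seen [277.9 298.8] 867
ball [0.5683 0.2421 0.1983] res [0.0007 0.0007] rel TCP [-0.0018  0.0008 -0.0365]
mouth [0.5654 0.2391 0.2817] res [0.0071 0.0071] rel TCP [-0.0047 -0.0022  0.0469]
```

The ball is within about 2 mm of the ring's axis, and its height matches (0.198 against 0.1975). The scene mouth fix locked onto gripper shadow (7 mm residual), so I'm discarding it. Lowering with a small x correction.

Emit:
jog_arm(targets=[[1.5,0,0.15,0,0,0,1],[3,0,0.15,0,0,0,1],[4.5,0,0.15,0,0,0,1],[6,0,0.15,0,0,0,1],[6.8,0,0.15,0,0,0,1]])

```text
t: 8.28
tool_pos: [0.5713, 0.2411, 0.1653]
orientation: [-0.159, 1.564, 0.153]
force: [-0.6, -0.2, -1.0]
opening: 0.031
```

```bash
python3 g.py 0.5718 0.242 0.1555 11.4; python3 b.py
```

```text
t 8.28 pos [0.5713 0.2411 0.1653] jaw [0.98  0.197 0.   ] x [ 0.001 -0.004 -1.   ] q [ 0.32  0.21  1.49 -0.    1.43  0.12] F [-0.61 -0.17 -1.  ] open 0.031
shift cm [0.98 0.09 0.07] turn [-0.   0.   0.3]
TCP [0.5713 0.2411 0.1653]
scene ball pred [387.2 222.4] fit [387.1 222. ] r 14.9 46 | mouth pred [392.7 190.6] seen [391.8 190.4] 16
wrist ball pred [278.4 235.3] fit [276.  233.2] r 47.7 139 | mouth pred [278.6 302.3] seen [278.4 299.2] 842
ball [0.5694 0.2418 0.1278] res [0.0002 0.0002] rel TCP [-0.0019  0.0008 -0.0375]
mouth [0.5703 0.2408 0.2054] res [0.0013 0.0013] rel TCP [-0.001  -0.0003  0.0401]
```

The ball is at (0.569,0.242,0.128), 10 mm above its seat, and the vase axis is vertical. I'll lower slowly and watch the force.

Emit:
jog_arm(targets=[[0.3,0.05,0,0,0,0,1],[0.6,0.05,0,0,0,0,1],[0.7,0.05,0,0,0,0,1],[0.75,0.05,0,0,0,0,1]])

```text
t: 8.88
tool_pos: [0.5713, 0.2416, 0.1583]
orientation: [-0.159, 1.564, 0.153]
force: [0.1, 0.5, -2.2]
opening: 0.0312
```

Emit:
jog_arm(targets=[[0.05,0,0,0,0,0,1],[0.1,0,0,0,0,0,1],[0.1,0,0,0,0,0,1]])

```text
t: 9.25
tool_pos: [0.5712, 0.2415, 0.1573]
orientation: [-0.159, 1.564, 0.153]
force: [0.2, -0.1, -2.6]
opening: 0.0311
```

Emit:
jog_arm(targets=[[0.05,0,0,0,0,0,1],[0.1,0,0,0,0,0,1],[0.1,0,0,0,0,0,1]])

```text
t: 9.62
tool_pos: [0.5713, 0.2415, 0.1564]
orientation: [-0.159, 1.564, 0.153]
force: [-0.1, 1.5, -0.4]
opening: 0.0309
```

```bash
python3 b.py;python3 g.py 0.5712 0.242 0.155 11.4
```

```text
TCP [0.5713 0.2415 0.1564]
scene ball pred [386.8 225.8] fit [386.6 225.4] r 14.8 43 | mouth pred [392.3 194.4] seen [387.4 188.4] 20
wrist ball pred [277.9 235. ] fit [275.9 233.1] r 47.7 139 | mouth pred [278.1 301.5] seen [277.9 298.8] 867
ball [0.5696 0.2422 0.1189] res [0.0003 0.0003] rel TCP [-0.0017  0.0006 -0.0374]
mouth [0.566  0.2395 0.2036] res [0.0076 0.0076] rel TCP [-0.0053 -0.0021  0.0472]
t 9.72 pos [0.5713 0.2415 0.1563] jaw [0.98  0.197 0.001] x [ 0.001 -0.004 -1.   ] q [ 0.32  0.22  1.5  -0.    1.42  0.12] F [-0.57 -0.11 -1.39] open 0.0309
shift cm [0.13 0.05 0.  ] turn [-0.   0.   0.3]
```

Emit:
jog_arm(targets=[[0.05,0,0,0,0,0,1],[0.1,0,0,0,0,0,1],[0.1,0,0,0,0,0,1]])

```text
t: 10.1
tool_pos: [0.5715, 0.2417, 0.156]
orientation: [-0.159, 1.563, 0.153]
force: [-2.0, 0.7, 3.6]
opening: 0.031
```

```bash
python3 -c "
from plant import robot,optics
for i in range(6): print(robot.read_state()['force'].round(2));optics.read_camera('top')"
```

```text
[-1.99  0.68  3.56]
[-1.1  -0.13  5.3 ]
[-2.52 -0.03  5.06]
[-1.45  0.93  5.33]
[-1.66 -0.01  5.83]
[-1.1  -0.29  4.83]
```

The force has swung from −2 N to about +5 N, so the vase is seated at TCP z = 0.156. I'll ease off slightly and open the fingers a little at a time.

Emit:
jog_arm(targets=[[-0.05,0,0,0,0,0,1],[-0.05,0,0,0,0,0,0.64],[-0.05,0,0,0,0,0,0.62],[-0.05,0,0,0,0,0,0.58],[-0.05,0,0,0,0,0,0.55]])

```text
t: 11.02
tool_pos: [0.5715, 0.2416, 0.1563]
orientation: [-0.159, 1.563, 0.153]
force: [-0.5, -0.5, 0.2]
opening: 0.041
```

```bash
python3 b.py;python3 - <<'E'
from h import *
o=[]
for n,(u,v) in {"scene":(386,220),"wrist":(277,240)}.items():
    d=optics.read_camera(n);w=45 if n=="scene" else 160
    o.append(cv2.resize(d["frame"][v-w:v+w,u-w:u+w,::-1],(400,400),interpolation=0))
cv2.imwrite("pics/c5.png",np.hstack(o)); print(robot.read_state()["force"])
E
```

```text
TCP [0.5715 0.2416 0.1563]
scene ball pred [386.9 225.9] fit [386.7 225.4] r 14.9 43 | mouth pred [392.3 194.4] seen [386.6 188.4] 18
wrist ball pred [277.8 235. ] fit [274.8 232.6] r 47.7 140 | mouth pred [278.1 301.5] seen [276.7 296.6] 746
ball [0.5691 0.2425 0.1187] res [0.0003 0.0003] rel TCP [-0.0024  0.0008 -0.0376]
mouth [0.5652 0.2391 0.2024] res [0.0085 0.0085] rel TCP [-0.0063 -0.0026  0.0461]
[-0.28787874  0.46669528  0.26013099]
```

View pics/c5.png

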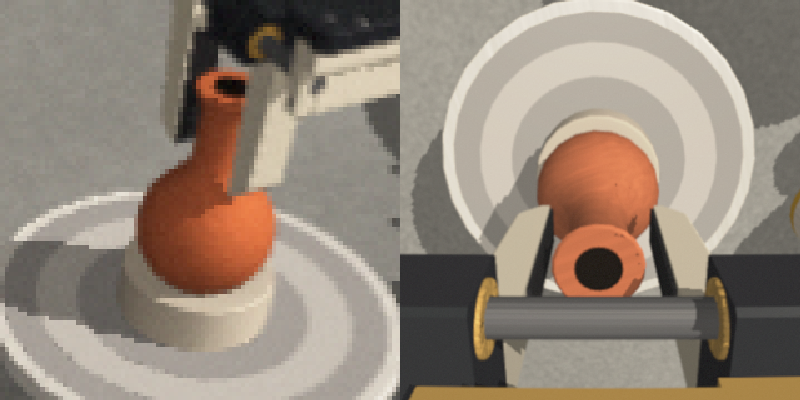

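The vase sits in the ring, upright and free. Now I'll open wider and go straight up.

Emit:
jog_arm(targets=[[0,0,0,0,0,0,0.4],[0,0,0,0,0,0,0.2],[0,0,0,0,0,0,0.2],[0,0,0,0,0,0,0.2]])

```text
t: 11.72
tool_pos: [0.5715, 0.2417, 0.1564]
orientation: [-0.159, 1.563, 0.153]
force: [-0.1, -0.7, 0.3]
opening: 0.0733
```

Emit:
jog_arm(targets=[[-1.5,0,0,0,0,0,0.2],[-4,0,0,0,0,0,0.2],[-7,0,0,0,0,0,0.2],[-10,0,0,0,0,0,0.2],[-12,0,0,0,0,0,0.2]])

```text
t: 12.35
tool_pos: [0.5719, 0.2424, 0.2795]
orientation: [-0.159, 1.56, 0.153]
force: [1.2, -0.6, -0.3]
opening: 0.0739
```

Emit:
jog_arm(targets=[[0,-4,0,0,0,0,0.2],[0,-9,0,0,0,0,0.2],[0,-14,0,0,0,0,0.2],[0,-18,0,0,0,0,0.2],[0,-20,0,0,0,0,0.2]])

```text
t: 12.98
tool_pos: [0.6116, 0.0444, 0.2806]
orientation: [-0.157, 1.56, 0.152]
force: [-0.4, 0.7, 0.2]
opening: 0.0745
```

```bash
python3 - <<'E'
from h import *
for n in("scene","top"):
    d=optics.read_camera(n);cv2.imwrite(f"pics/{n}9.png",d["frame"][:,:,::-1])
    print(n,proj(d,np.array([[.5703,.242,.196],[.5703,.242,.118]])).round(1))
E
```

```text
scene [[392.2 194.7]
 [386.7 226. ]]
top [[133.1 182. ]
 [145.9 192.4]]
```

View pics/scene9.png

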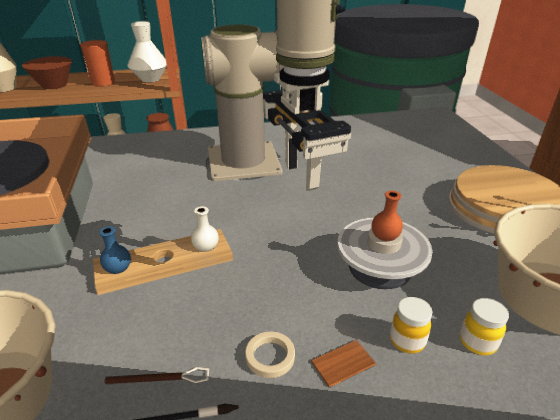

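View pics/top9.png

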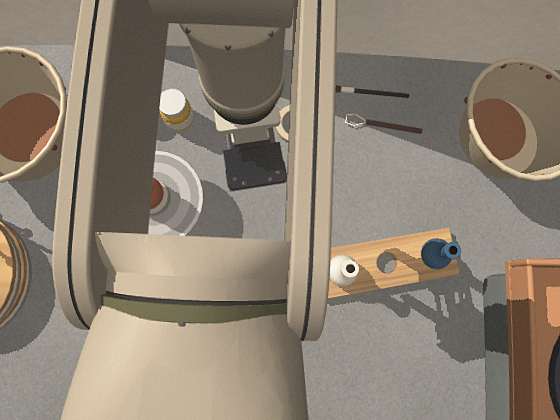

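In scene, the terracotta vase stands upright in the ring with its mouth at (393,195), as predicted. The blue and white vases are unchanged. The arm hides the vase in the top view, so I'll move it aside and run a two-view check.

Emit:
jog_arm(targets=[[0,-5,-2,0,0,0,0.2],[0,-10,-5,0,0,0,0.2],[0,-15,-8,0,0,0,0.2],[0,-19,-11,0,0,0,0.2],[0,-20,-12,0,0,0,0.2]])

```text
t: 13.7
tool_pos: [0.5323, -0.1755, 0.2808]
orientation: [-0.156, 1.561, 0.15]
force: [-0.0, 0.2, -0.9]
opening: 0.0747
```

```bash
python3 - <<'E'
from h import *
D={n:optics.read_camera(n) for n in("scene","top")}
cv2.imwrite("pics/top10.png",D["top"]["frame"][:,:,::-1])
def hole(im,p,w=7):
    u,v=map(int,np.round(p));g=im[v-w:v+w+1,u-w:u+w+1].max(2)
    n,l,s,c=cv2.connectedComponentsWithStats((g<60).astype(np.uint8))
    i=1+np.argmax(s[1:,4]);return c[i]+[u-w,v-w],s[i,4]
for k,X in {"bare":(.5703,.242,.196),"blue":(.4814,-.3374,.124),"white":(.4418,-.1421,.124)}.items():
    try:
        r=[];
        for d in D.values():
            h,a=hole(d["frame"],proj(d,[X])[0]);r.append(ray(d,h))
        Y,e=tri(r);print(k,Y.round(4),np.round(e,4),"expected",X)
    except Exception as E: print(k,E)
print(robot.read_state()["force"].round(1),robot.read_state()["t"])
E
```

```text
bare [0.5704 0.2433 0.1974] [0.0002 0.0002] expected (0.5703, 0.242, 0.196)
blue [ 0.4753 -0.3445  0.1226] [0.006 0.006] expected (0.4814, -0.3374, 0.124)
white [ 0.4419 -0.1418  0.1234] [0.0004 0.0004] expected (0.4418, -0.1421, 0.124)
[-0.   0.7  0.6] 13.8
```

View pics/top10.png

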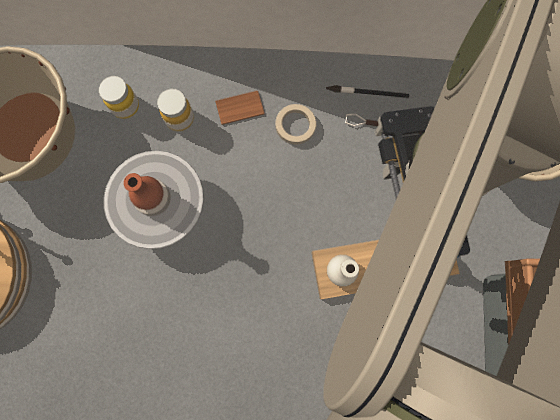

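The terracotta mouth is within 1.5 mm of its expected seated position. The blue fix is invalid because the arm covers that vase in the top view, but both cameras showed it unmoved in the pictures before this move. Handing in.

```bash
python3 -c "
from plant import ticket
print(ticket.close_job())"
```

```text
the job is handed in; nothing more can be done
None
```

I lifted the terracotta vase out of the board and set it in the plaster ring on the banding wheel. I let go at about t = 11 s, moved the arm clear, and handed the job in at t ≈ 14 s; no verdict was reported.

**Seating:** On contact the force on the tool rose from about −2 N to +5 N, well under the 40 N limit. I eased up 0.5 mm before opening the fingers.

**Last checks:**
- **Terracotta vase:** two views put its mouth at (0.570, 0.243, 0.197), against an expected (0.570, 0.242, 0.196). It is upright and centred in the ring to about 1.5 mm.
- **White vase:** its mouth is within 1 mm of where it started.
- **Blue vase:** the final two-view check failed (6 mm residual) because the arm covered it in the top view. In the pictures just before that move it looked unmoved and upright.

**Disagreements along the way:**
- **Grip opening:** it read 31 mm on the 24 mm neck, probably because the pads met the flares at the lip and shoulder. It held steady with no slip.
- **Mouth position while held:** the scene camera picked up gripper shadow on most of these checks (7–8 mm residual). I discarded those and used the ball's position instead.

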